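Bleed the air-duster flask through its lock-nut valve

ROBOT

A 6-joint arm with a two-finger parallel gripper is mounted at the origin on a cart in front of the work surface, level with it; the furniture and walls round the work are solid. World frame = base frame: x ahead of the robot, y to its left, z up, the work surface at z = 0. Lengths are in mm, angles in rad, forces in N, time in s.
With the tool pointing down it reaches from about 350 to 800 mm from the base axis. Payload 7.3 kg.
Tool frame: the origin (TCP) lies midway between the tips of the shut fingers; the grasp point (between the pads) lies arm.grip_point_offset behind it (arm.grip_point_offset is the distance from the TCP to the grasp point, in mm); z points along the fingers, y is the line along which they close (so a half turn about z gives the same grasp; the last joint's range is limited). The gripper opens to 85 mm and grips with 20 to 120 N. Pads are 22 mm wide; open, the fingers measure 114 mm over their backs; the gripper's body (76 mm by 85 mm) begins 54 mm behind the grasp point. The pads swing forward as they close: fully open they stand 13 mm farther back than shut.
Start: joints at [1.152, 0.342, 1.524, -0, 1.275, -0.146], TCP at [141.435, 505.609, 231.322] pointing down, gripper open.
Joint ranges: [-2.53, 2.53], [-0.77, 2.02], [0.04, 2.7], [-1, 4.14], [0.28, 2.66], [-3.11, 3.11]. Speed limits (rad/s): [2.57, 2.57, 3.14, 3.14, 3.14, 3.14].

INTERFACE

Orientations are given as a unit quaternion [w, x, y, z].
In Python, from workcell import status, eyes, job, arm gives the robot as it stands. The module is installed in compiled form; this text tells all that it offers.
- The arm moves only by the shell command python3 -m pendant 'ROWS'. ROWS is text: rows parted by semicolons, each of 7 numbers parted by spaces: the opening, from 0 (shut) to 1 (fully open), then the shift along the tool's x, y, z as a fraction of full scale, then the turn, a rotation vector about the tool's x, y, z as a fraction of full scale. In form: hand tx ty tz wx wy wz; .... A call has exactly 10 rows; each row shifts and turns the commanded pose from where the row before left it, along the tool's axes as they then stand; what a row does not reach is not made up. Full scale, the value 1, is 0.25 m for a shift and pi rad for a turn. A row lasts 1/10 s, in which the tool goes at most 50 mm and 8.59 degrees, less where a joint would pass 70% of its speed; a pose out of reach is approached as far as the arm can. A call with a number of a shift or a turn outside -1 to 1 is refused whole. A call with a gripper value outside its range is refused whole. The fingers move at their own pace and stop on an object; the grip force is fixed at half the most. Time passes only in rows, so rows that do not move let the fingers close, or fill a call up. It gives the time, the measured TCP pose, the force, the opening and the grip force at its end, in the units of the state.
- status.get_state(): the state, without advancing time (a new reading comes with each control period).
- eyes.read_camera(name): name is "side" or "top" or "wrist"; returns the picture (480x640x3 uint8, red, green, blue); there is no depth.
- eyes.get_calibration(name): a dict with "fx", "fy", "cx", "cy" (pixels), "R" (3x3) and "t" (3): a world point X has camera coordinates R X + t. Camera axes: x right, y down, z forward; pixel columns grow to the right and rows downward; lengths in mm; the calibration is good to about 2 mm. A picture is of the moment at which its call begins: read the wrist's pose just before it. get_calibration takes no time and is no camera call; for the wrist camera it gives the pose at the moment of the call.
- job.job_done(): hands the job in; it is judged then, once.
Trained networks look in the newest picture that a camera, given by its name, has taken for a name from the list of things; names that differ only in an ending like _2 or _b are one class to them, and where a whole thing is asked for, a point or a joint stands for the part that bears it (a point fixed in the world has none). Each returns a list of dicts, best first, with "confidence" (0 to 1); they miss things now and then, are a little off and sometimes report something else, mostly with a low value. They report only what shows in the picture. A call takes as long as a camera call.
- eyes.regions_of(camera, label): "pixels" (480x640 bool, what is visible of it) and "position" ([row, column] in pixels, amid what is visible of it).
The state is a dict: "t": time; "qpos": joint angles; "joint_vel": joint speeds; "effort": joint torques, N m; "ee_pos": TCP position; "tool_rot": TCP orientation; "ft_force": force on the tool from outside, world axes, zero at the start; "wrist_torque": the same for the moment, N m; "width": opening from 0.0 (shut) to 1.0 (fully open); "grasp_force": force on a finger pad.
Only numpy, scipy, OpenCV 4.12 (cv2) and the standard library are available. Lean on these libraries where they do the work, as an engineer would, in place of code of your own. Each camera call takes 0.05 s, during which the arm holds its last target. There are 200 camera calls.

TASK

Let the pressure out of the refillable air-duster flask on the desk. Unscrew the small knurled lock nut that guards its valve tip by at least half a turn (clockwise seen from above; it winds down the stem, so follow it down) until the tip stands free above it. Then press the freed tip straight down gently, about 2.5 to 3 mm and with well under 20 N, keep it down for two seconds and let it spring back. Leave the nut unscrewed and the things around the flask where they are.

Things in the scene. Friction and masses are not known exactly. Their poses are not given: they have to be found in the camera images.
- air_flask: aluminium flask, 60 mm across, standing upright in a round dark steel base (104 mm across, 18 mm high) bolted to the desk; a round gauge sticks out 46 mm from the axis toward its own -x, a brass nipple 44 mm toward +x. Origin: centre of the underside, on the desk; z up. The flask does not move.
- flask_top (a point): centre of the flask's flat top, 100 mm above the desk. The upright valve comes out here through a rubber grommet (23 mm across, 4 mm high), its axis on this point's vertical. How far it stands out varies by 6 mm and is not measured: its tip is 38 to 44 mm above this point; find it by touch. Brass stem 8.4 mm across, up to 6 mm below the tip; it neither slides nor turns.
- lock_nut (a joint): angle of the knurled steel nut (14 mm across, 9 mm high), rad: 0 as locked, growing clockwise seen from above as it is unscrewed, stop at 4.2. Starts at 0 to 0.3. At 0 its rim stands 2 mm above the valve tip and guards it; it winds down the stem 12 mm a turn (1.91 mm per rad), so at 3 rad the tip stands 3.7 mm above the rim. Needs 0.06 N m; stays where left.
- valve_pin (a joint): how far the steel valve pin is pressed down into the stem (m), 0 up, hard stop at 0.0032. Its tip is a flat head 6 mm across and 3 mm thick, in the middle of the nut's 9 mm hole. A spring holds it up: 6 N before it moves, then 1 N per mm. It does not move with the nut.
- ink_bottle: dark ink bottle, 44 mm across, 56 mm high, loose bystander; origin centre of underside
- staple_box: small carton, 34x52x30 mm, loose bystander; origin centre of underside
- tape_reel: black reel, 72 mm across, 22 mm high, loose bystander; origin centre of underside
- eraser: eraser in a sleeve, 19x43x13 mm, loose bystander; origin centre of underside
- tape_measure: tape measure, 62x75x38 mm, loose bystander; origin centre of underside

How it is judged (in metres and radians):
On the way, in this order (a step that is already met when the one before it is completed fails the run):
1. the lock nut is unscrewed to 2.9 rad or more (value of joint lock_nut above 2.9 rad and value of joint valve_pin below 0.001 m), for 0.2 s.
2. the freed tip is held pressed down by the fingers at least 2 mm for 1.5 s (value of joint valve_pin above 0.002 m and contact force between valve_pin_c0 and the fingers above 2 N), for 1.5 s.
At the end, for the whole second after the job is handed in: the nut is left unscrewed (over 2.8 rad) and still, and the pin has sprung back up (within 0.8 mm), after having been pressed at least 2 mm by the fingers on its tip for 1.5 s (value of joint lock_nut above 2.8 rad and value of joint valve_pin below 0.0008 m and velocity of joint lock_nut below 0.05 rad/s); the robot touches nothing.
It fails at once if the valve tip is loaded with more than 20 N (contact force between valve_pin_c0 and anything else above 20 N).
It fails at once if the valve is opened (pin down more than 1.5 mm) before the nut is unscrewed (2.7 rad) (value of joint lock_nut below 2.7 rad and value of joint valve_pin above 0.0015 m).
It fails at once if a bystander is moved more than 20 mm (distance of any of ink_bottle, staple_box, tape_reel, eraser, tape_measure from where it was at the start of the episode above 0.02 m).
It also fails if it takes over 61 s, if anything falls off the work surface, if the arm or the gripper's body presses on something with over 40 N, if the wrist force passes 120 N, or if a joint passes its speed limit or range.

## Working session

There is one attempt and no reset: what is moved stays moved. The work goes in short steps, Python scripts to look and compute and a shell command to move; the robot and the scene stay as the last step left them, time stands still between calls to the robot, and variables do not carry over. Pictures are saved under pics/ and viewed, at most 10 in all, crops included, and the job is handed in when it is done.

```bash
mkdir -p pics; cat > h.py <<'E'
import numpy as np, cv2
from workcell import status, eyes, job, arm
def snap(cam,fn=None):
    c=eyes.get_calibration(cam); im=eyes.read_camera(cam)
    if fn: cv2.imwrite('pics/'+fn,im[:,:,::-1])
    return c,im
def ray(c,row,col):
    R=np.array(c['R']);t=np.array(c['t'])
    o=-R.T@t; d=R.T@np.array([(col-c['cx'])/c['fx'],(row-c['cy'])/c['fy'],1.]); return o,d
def atz(c,row,col,z):
    o,d=ray(c,row,col); return o+d*(z-o[2])/d[2]
def proj(c,X):
    p=np.array(c['R'])@np.array(X)+np.array(c['t']); return c['fy']*p[1]/p[2]+c['cy'], c['fx']*p[0]/p[2]+c['cx']
E
python3 - <<'E'
from h import *
s=status.get_state(); print({k:np.round(v,3) for k,v in s.items()}, arm.grip_point_offset)
for cam in ['top','side']:
    c,im=snap(cam,cam+'1.png'); print(cam,np.round(ray(c,240,320)[0]),np.round(ray(c,240,320)[1],2),c['fx'])
    for l in ['air_flask','lock_nut','valve_pin','ink_bottle','staple_box','tape_reel','eraser','tape_measure']:
        r=eyes.regions_of(cam,l)
        for q in r[:2]: 
            p=q['position']; print(l,round(q['confidence'],2),np.round(p),q['pixels'].sum(),np.round(atz(c,*p,{'lock_nut':140,'valve_pin':141}.get(l,20))))
E
```

```text
{'t': np.float64(0.0), 'qpos': array([ 1.152,  0.343,  1.525,  0.   ,  1.275, -0.146]), 'joint_vel': array([-0.001,  0.001,  0.002,  0.001, -0.   , -0.   ]), 'effort': array([-2.0000e-03, -4.3368e+01, -2.4601e+01, -0.0000e+00,  8.0000e-03,
        0.0000e+00]), 'ee_pos': array([141.274, 505.225, 230.623]), 'tool_rot': array([-0.   ,  0.136,  0.991, -0.001]), 'ft_force': array([-0.361, -1.326, -0.565]), 'wrist_torque': array([-0.019,  0.046,  0.016]), 'grasp_force': np.float64(0.0), 'width': np.float64(0.998)} 18.700000000000003
top [404.  36. 942.] [ 0.19  0.01 -0.98] 538.2504062045049
air_flask 0.74 [251. 301.] 2749 [558.  80.  20.]
lock_nut 0.49 [238. 294.] 24 [559.  85. 140.]
valve_pin 0.46 [201. 339.] 1398 [616.  16. 141.]
ink_bottle 0.57 [212. 244.] 546 [630. 180.  20.]
staple_box 0.9 [263. 221.] 562 [538. 218.  20.]
tape_reel 0.75 [269. 379.] 1383 [526. -54.  20.]
eraser 0.55 [310. 336.] 275 [456.  21.  20.]
tape_measure 0.61 [201. 342.] 1384 [648.   8.  20.]
side [564. 695. 710.] [ 0.01 -0.73 -0.68] 530.9764696101957
air_flask 0.96 [292. 330.] 3013 [557.  84.  20.]
air_flask 0.31 [241. 349.] 873 [520. -46.  20.]
lock_nut 0.18 [360. 343.] 778 [542. 303. 140.]
valve_pin 0.71 [341. 283.] 877 [620. 275. 141.]
ink_bottle 0.76 [339. 283.] 841 [633. 182.  20.]
staple_box 0.78 [358. 343.] 783 [538. 218.  20.]
tape_reel 0.95 [240. 349.] 852 [519. -50.  20.]
eraser 0.77 [274. 390.] 218 [450.  40.  20.]
eraser 0.62 [242. 350.] 865 [516. -44.  20.]
tape_measure 0.66 [264. 280.] 1302 [647.  13.  20.]
```

```bash
python3 - <<'E'
import cv2,numpy as np
a=cv2.imread('pics/top1.png')[150:350,180:440];b=cv2.imread('pics/side1.png')[170:400,220:480]
a=cv2.resize(a,None,fx=1.5,fy=1.5,interpolation=3);b=cv2.resize(b,None,fx=1.5,fy=1.5,interpolation=3)
a=cv2.copyMakeBorder(a,0,b.shape[0]-a.shape[0],0,0,0)
cv2.imwrite('pics/c1.png',np.hstack([a,b]))
E
```

```text
(no output)
```

View pics/c1.png

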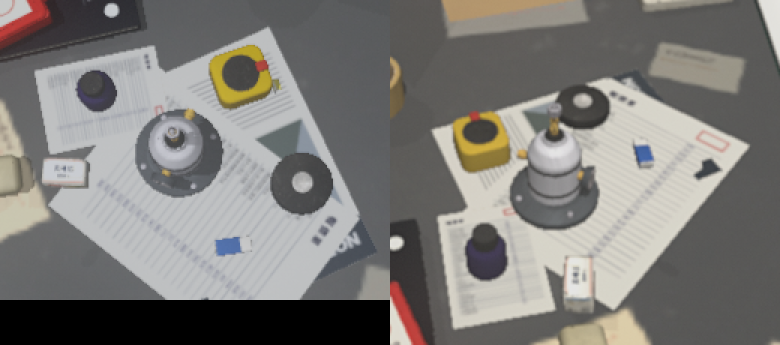

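The picture shows the flask with the knurled nut on top: top view at about row 237, col 295, side view at about row 240, col 329. All bystanders are more than 90 mm from the axis, so I'll move above it.

```bash
python3 -m pendant '1 -.147 -.083 0 0 0 0;1 -.147 -.083 0 0 0 0;1 -.147 -.083 0 0 0 0;1 -.147 -.083 0 0 0 0;1 -.147 -.083 0 0 0 0;1 -.147 -.083 0 0 0 0;1 -.147 -.083 0 0 0 0;1 -.147 -.083 0 0 0 0;1 -.147 -.083 0 0 0 0;1 -.147 -.083 0 0 0 0'
python3 -m pendant '1 -.147 -.083 0 0 0 0;1 -.147 -.083 0 0 0 0;1 -.147 -.083 0 0 0 0;1 -.147 -.083 0 0 0 0;1 0 0 0 0 0 -.047;1 0 0 0 0 0 -.047;1 0 0 0 0 0 -.047;1 0 0 0 0 0 -.047;1 0 0 0 0 0 0;1 0 0 0 0 0 0'
python3 - <<'E'
from h import *
s=status.get_state(); print({k:np.round(s[k],3) for k in ['t','qpos','ee_pos','tool_rot','ft_force']})
c,im=snap('wrist','w1.png'); print(np.round(ray(c,240,320),2),c['fx'])
for l in ['lock_nut','valve_pin','air_flask']:
    for q in eyes.regions_of('wrist',l)[:2]:
        p=q['position']; print(l,q['confidence'],np.round(p),q['pixels'].sum(),np.round(atz(c,*p,{'air_flask':60}.get(l,142)),1))
E
```

```text
t: 1.9
ee_pos: [440.5, 205.3, 231.5]
tool_rot: [0.0, 0.136, 0.991, 0.0]
ft_force: [1.2, 0.6, 0.7]
width: 0.996
grasp_force: 0.0
t: 2.9
ee_pos: [558.6, 87.3, 231.2]
tool_rot: [-0.0, -0.156, 0.988, 0.0]
ft_force: [-0.1, -0.3, -0.5]
width: 0.999
grasp_force: 0.0
{'t': np.float64(2.9), 'qpos': array([ 0.019,  0.416,  1.41 ,  0.   ,  1.315, -1.865]), 'ee_pos': array([558.614,  87.25 , 231.248]), 'tool_rot': array([-0.   , -0.156,  0.988,  0.   ]), 'ft_force': array([-0.122, -0.323, -0.498])}
[[ 4.9147e+02  6.5570e+01  3.7260e+02]
 [ 2.8000e-01  1.1000e-01 -9.5000e-01]] 346.47597099511745
lock_nut 0.76 [235. 306.] 267 [559.6  80.5 142. ]
valve_pin 0.36 [230. 308.] 59 [556.1  80.7 142. ]
air_flask 0.79 [193. 311.] 6879 [544.2  78.1  60. ]
```

View pics/w1.png

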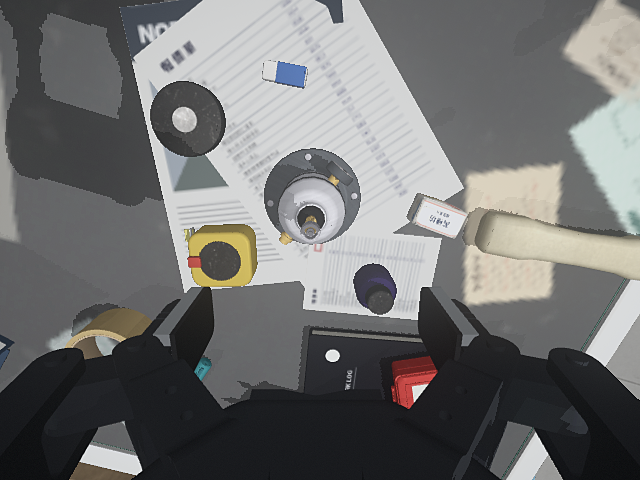

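The wrist view shows the nut at about (col 310, row 229), with the fingers straddling it clear of all bystanders. I'll zoom in on it in all three cameras.

```bash
python3 - <<'E'
from h import *
cs=[]
for f,r,c0 in [('w1.png',228,310),('top1.png',238,295),('side1.png',243,330)]:
    a=cv2.imread('pics/'+f)[r-20:r+20,c0-13:c0+13]; cs.append(cv2.resize(a,None,fx=10,fy=10,interpolation=0))
cv2.imwrite('pics/z.png',np.hstack(cs))
E
```

```text
(no output)
```

View pics/z.png

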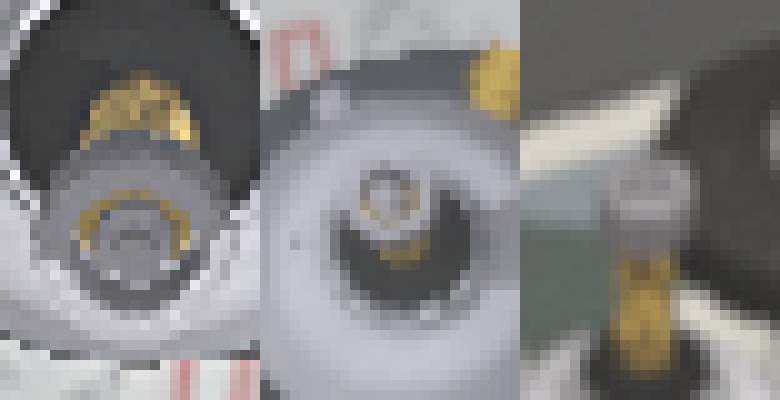

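```bash
python3 - <<'E'
from h import *
from scipy.optimize import least_squares
obs=[('wrist',231,310.4),('top',237.5,295),('side',241,330)]
C={k:eyes.get_calibration(k) for k,_,_ in obs}
f=lambda X:np.concatenate([np.subtract(proj(C[k],X),(r,c))for k,r,c in obs])
s=least_squares(f,[559,84,142]);print(s.x,s.fun)
for k,r,c in obs: print(k,atz(C[k],r,c,142))
print(proj(C['wrist'],[*status.get_state()['ee_pos']]))
E
```

```text
[556.84705611  82.85324734 140.2775933 ] [ 0.67601561 -0.15255507  1.46041015  0.2502017   0.17983918  0.01017029]
wrist [555.86568967  82.67495412 142.        ]
top [558.77307366  83.14350312 142.        ]
side [556.88164913  84.29133848 142.        ]
(np.float64(294.9415280975407), np.float64(315.36353063625364))
```

```bash
python3 -m pendant '.6 .0122 -.0144 0 0 0 0;.6 0 0 .075 0 0 0;.6 0 0 .075 0 0 0;.5 0 0 .075 0 0 0;.5 0 0 .075 0 0 0;.5 0 0 .075 0 0 0;.5 0 0 .075 0 0 0;.5 0 0 0 0 0 0;.5 0 0 0 0 0 0;.5 0 0 0 0 0 0'
python3 - <<'E'
from h import *
c,im=snap('wrist','w2.png')
c2,im2=snap('side')
a=im2[190:310,270:390,::-1]
p=status.get_state()['ee_pos'];print(p,proj(c,p))
cv2.imwrite('pics/w2c.png',np.hstack([im[200:440,140:480,::-1],cv2.resize(a,(240,240),interpolation=0)]))
E
```

```text
t: 4.1
ee_pos: [557.6, 82.8, 120.0]
tool_rot: [0.001, -0.158, 0.987, -0.0]
ft_force: [-0.2, -0.3, 0.1]
width: 0.498
grasp_force: 0.0
[557.52165184  82.84383518 119.95154417] (np.float64(294.80513756645837), np.float64(315.5333068462004))
```

View pics/w2c.png

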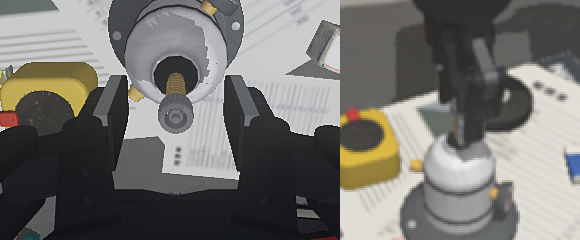

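The nut sits midway between the pads (nut at col 316, row 312; pad faces at cols 267 and 368).

```bash
python3 - <<'E'
from h import *
c=eyes.get_calibration('wrist')
for z in (139,141,143): print(atz(c,314,316,z))
E
python3 -m pendant '.3 0 0 .004 0 0 0;.2 0 0 .002 0 0 0;0 0 0 0 0 0 0;0 0 0 0 0 0 0;0 0 0 0 0 0 0;0 0 0 0 0 0 0;0 0 0 0 0 0 0;0 0 0 0 0 0 0;0 0 0 0 0 0 0;0 0 0 0 0 0 0'
```

```text
[556.19629895  82.70642804 139.        ]
[555.11438061  82.34946664 141.        ]
[554.03246227  81.99250523 143.        ]
t: 5.2
ee_pos: [557.0, 82.6, 117.5]
tool_rot: [0.0, -0.158, 0.987, -0.0]
ft_force: [-0.1, -4.6, 4.3]
width: 0.126
grasp_force: 58.6
```

```bash
python3 - <<'E'
from h import *
c,im=snap('wrist','w3.png')
c2,im2=snap('side','s3.png')
a=im2[205:265,300:360,::-1]
cv2.imwrite('pics/w3c.png',np.hstack([cv2.resize(im[250:370,250:380,::-1],None,fx=3,fy=3),cv2.resize(a,(360,360),interpolation=0)]))
E
```

```text
(no output)
```

View pics/w3c.png

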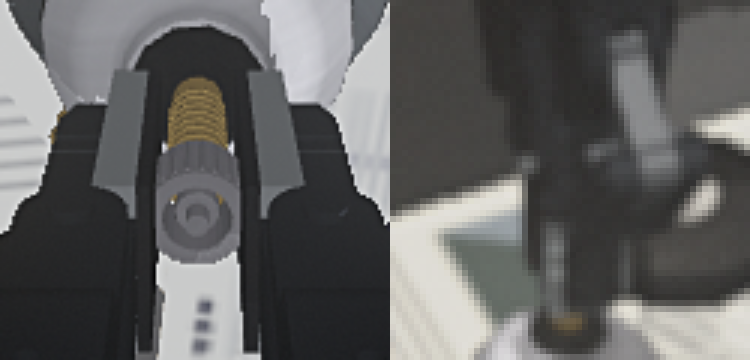

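The nut is held between the pads. Now I'll turn it clockwise while following it down.

```bash
python3 -m pendant '0 0 0 .00108 0 0 .045;0 0 0 .00108 0 0 .045;0 0 0 .00108 0 0 .045;0 0 0 .00108 0 0 .045;0 0 0 .00108 0 0 .045;0 0 0 .00108 0 0 .045;0 0 0 .00108 0 0 .045;0 0 0 .00108 0 0 .045;0 0 0 .00108 0 0 .045;0 0 0 .00108 0 0 .045'
python3 - <<'E'
from h import *
s=status.get_state(); print({k:np.round(s[k],3) for k in ['qpos','ft_force','wrist_torque']})
c,im=snap('wrist','w4.png')
cv2.imwrite('pics/w4c.png',cv2.resize(im[250:370,250:380,::-1],None,fx=3,fy=3))
E
```

```text
t: 6.3
ee_pos: [557.8, 84.5, 114.9]
tool_rot: [0.0, 0.523, 0.852, 0.002]
ft_force: [3.5, 2.9, 2.1]
width: 0.132
grasp_force: 58.5
{'qpos': array([ 0.013,  0.526,  1.575,  0.003,  1.037, -0.458]), 'ft_force': array([3.49 , 2.86 , 2.091]), 'wrist_torque': array([ 0.551, -0.436,  0.098])}
```

View pics/w4c.png

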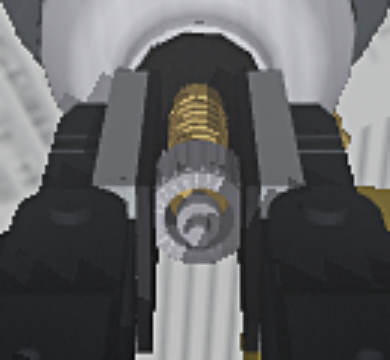

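The nut turns with the grip and the pin head now shows near the rim. Lateral forces are small, so I'll carry on.

```bash
python3 -m pendant '0 0 0 .00108 0 0 .045;0 0 0 .00108 0 0 .045;0 0 0 .00108 0 0 .045;0 0 0 .00108 0 0 .045;0 0 0 .00108 0 0 .045;0 0 0 .00108 0 0 .045;0 0 0 .00108 0 0 .045;0 0 0 .00108 0 0 .045;0 0 0 .00108 0 0 .045;0 0 0 .00108 0 0 .045'
python3 -m pendant '0 0 0 .00108 0 0 .045;0 0 0 .00108 0 0 .045;0 0 0 .00108 0 0 .045;0 0 0 .00108 0 0 .045;0 0 0 .0009 0 0 .038;0 0 0 0 0 0 0;0 0 0 0 0 0 0;0 0 0 0 0 0 0;0 0 0 0 0 0 0;0 0 0 0 0 0 0'
python3 - <<'E'
from h import *
s=status.get_state(); print({k:np.round(s[k],3) for k in ['qpos','ft_force','wrist_torque']})
c,im=snap('wrist','w5.png')
cv2.imwrite('pics/w5c.png',cv2.resize(im[250:370,250:380,::-1],None,fx=3,fy=3))
E
```

```text
t: 7.35
ee_pos: [559.9, 84.0, 112.4]
tool_rot: [0.0, 0.951, 0.308, 0.004]
ft_force: [10.7, 1.4, -1.6]
width: 0.129
grasp_force: 58.4
t: 8.35
ee_pos: [560.1, 83.0, 111.1]
tool_rot: [-0.0, 1.0, -0.026, 0.004]
ft_force: [10.9, -0.9, -2.1]
width: 0.13
grasp_force: 58.4
{'qpos': array([1.200e-02, 5.320e-01, 1.578e+00, 1.000e-03, 1.025e+00, 1.635e+00]), 'ft_force': array([10.892, -0.928, -2.117]), 'wrist_torque': array([-0.305, -1.634, -0.157])}
```

View pics/w5c.png

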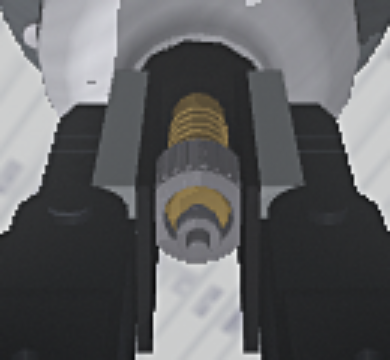

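The nut has followed the full 3.5 rad and the pin head stands out above the rim. I'll release, rise, then shut the fingers.

```bash
python3 -m pendant '.4 0 0 0 0 0 0;.4 0 0 0 0 0 0;.4 0 0 0 0 0 0;.5 0 0 -.04 0 0 0;.5 0 0 -.08 0 0 0;.5 0 0 -.08 0 0 0;.5 0 0 -.08 0 0 0;.5 0 0 0 0 0 0;.5 0 0 0 0 0 0;.5 0 0 0 0 0 0'
python3 - <<'E'
from h import *
s=status.get_state(); print({k:np.round(s[k],3) for k in ['ee_pos','tool_rot','ft_force']})
c,im=snap('wrist','w6.png')
print(proj(c,[558,83,141]))
for l in ['lock_nut','valve_pin']:
    for q in eyes.regions_of('wrist',l)[:2]:
        p=q['position']; print(l,q['confidence'],np.round(p),q['pixels'].sum(),np.round(atz(c,*p,{'lock_nut':135}.get(l,140)),1))
r,k=map(int,proj(c,[558,83,141]))
cv2.imwrite('pics/w6c.png',cv2.resize(im[r-25:r+25,k-30:k+30,::-1],None,fx=10,fy=10,interpolation=0)); print(r,k)
E
```

```text
t: 9.4
ee_pos: [556.2, 82.9, 179.7]
tool_rot: [-0.0, 1.0, -0.026, -0.001]
ft_force: [0.8, -0.2, 0.4]
width: 0.501
grasp_force: 0.0
{'ee_pos': array([556.188,  82.91 , 179.741]), 'tool_rot': array([-0.   ,  1.   , -0.026, -0.001]), 'ft_force': array([ 0.815, -0.155,  0.424])}
(np.float64(257.8266116379901), np.float64(314.81689575218877))
lock_nut 0.64 [248. 310.] 366 [562.1  85.7 135. ]
valve_pin 0.63 [254. 315.] 103 [559.6  83.  140. ]
257 314
```

View pics/w6c.png

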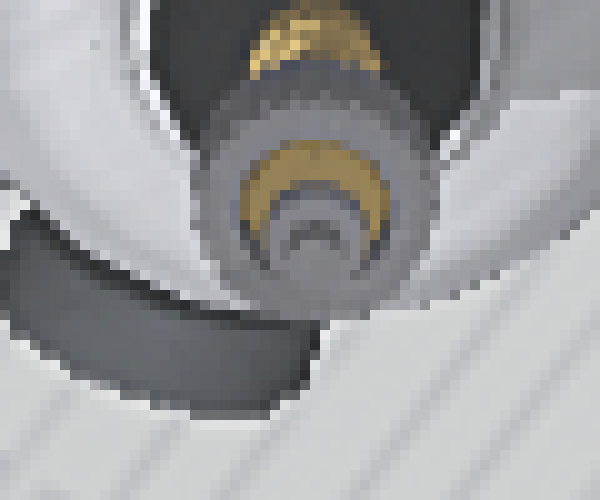

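The pin head is at about row 257, col 315, which agrees with an axis at (557.5, 83). I'll shut the fingers and come down to just above it.

```bash
python3 -m pendant '0 .005 0 0 0 0 0;0 0 0 0 0 0 0;0 0 0 0 0 0 0;0 0 0 0 0 0 0;0 0 0 0 0 0 0;0 0 0 .05 0 0 0;0 0 0 .05 0 0 0;0 0 0 .024 0 0 0;0 0 0 0 0 0 0;0 0 0 0 0 0 0'
python3 -m pendant '0 0 0 .002 0 0 0;0 0 0 .002 0 0 0;0 0 0 .002 0 0 0;0 0 0 .002 0 0 0;0 0 0 0 0 0 0;0 0 0 0 0 0 0;0 0 0 0 0 0 0;0 0 0 0 0 0 0;0 0 0 0 0 0 0;0 0 0 0 0 0 0'
```

```text
t: 10.55
ee_pos: [558.1, 82.8, 149.4]
tool_rot: [-0.0, 1.0, -0.026, -0.0]
ft_force: [-0.1, -0.0, 0.7]
width: 0.001
grasp_force: 0.0
t: 11.55
ee_pos: [558.1, 82.8, 147.6]
tool_rot: [-0.0, 1.0, -0.026, 0.0]
ft_force: [0.4, 0.1, -0.1]
width: -0.001
grasp_force: 0.0
```

```bash
python3 -m pendant '0 0 0 .002 0 0 0;0 0 0 .002 0 0 0;0 0 0 .002 0 0 0;0 0 0 .002 0 0 0;0 0 0 .002 0 0 0;0 0 0 .002 0 0 0;0 0 0 0 0 0 0;0 0 0 0 0 0 0;0 0 0 0 0 0 0;0 0 0 0 0 0 0'
```

```text
t: 12.55
ee_pos: [558.1, 82.8, 144.6]
tool_rot: [-0.0, 1.0, -0.026, 0.0]
ft_force: [0.2, 0.4, 0.4]
width: 0.002
grasp_force: 0.0
```

```bash
python3 -m pendant '0 0 0 .002 0 0 0;0 0 0 .002 0 0 0;0 0 0 .002 0 0 0;0 0 0 0 0 0 0;0 0 0 0 0 0 0;0 0 0 0 0 0 0;0 0 0 0 0 0 0;0 0 0 0 0 0 0;0 0 0 0 0 0 0;0 0 0 0 0 0 0'
```

```text
t: 13.55
ee_pos: [558.1, 82.8, 143.1]
tool_rot: [-0.0, 1.0, -0.026, 0.0]
ft_force: [0.0, 0.6, -0.7]
width: -0.003
grasp_force: 0.0
```

```bash
python3 -m pendant '0 0 0 .002 0 0 0;0 0 0 .002 0 0 0;0 0 0 .002 0 0 0;0 0 0 0 0 0 0;0 0 0 0 0 0 0;0 0 0 0 0 0 0;0 0 0 0 0 0 0;0 0 0 0 0 0 0;0 0 0 0 0 0 0;0 0 0 0 0 0 0'
```

```text
t: 14.55
ee_pos: [558.1, 82.8, 141.6]
tool_rot: [-0.0, 1.0, -0.026, 0.0]
ft_force: [0.3, -0.3, -0.3]
width: 0.0
grasp_force: 0.0
```

```bash
python3 -m pendant '0 0 0 .002 0 0 0;0 0 0 .002 0 0 0;0 0 0 .002 0 0 0;0 0 0 0 0 0 0;0 0 0 0 0 0 0;0 0 0 0 0 0 0;0 0 0 0 0 0 0;0 0 0 0 0 0 0;0 0 0 0 0 0 0;0 0 0 0 0 0 0'
```

```text
t: 15.55
ee_pos: [558.1, 82.8, 140.1]
tool_rot: [-0.0, 1.0, -0.026, 0.0]
ft_force: [0.1, 0.1, -1.0]
width: 0.004
grasp_force: 0.0
```

```bash
python3 -m pendant '0 0 0 .002 0 0 0;0 0 0 .002 0 0 0;0 0 0 .002 0 0 0;0 0 0 0 0 0 0;0 0 0 0 0 0 0;0 0 0 0 0 0 0;0 0 0 0 0 0 0;0 0 0 0 0 0 0;0 0 0 0 0 0 0;0 0 0 0 0 0 0'
```

```text
t: 16.55
ee_pos: [558.2, 82.8, 139.1]
tool_rot: [-0.0, 1.0, -0.026, 0.0]
ft_force: [-1.7, -0.9, 6.0]
width: 0.005
grasp_force: 2.8
```

Contact at z = 139.1 with 6 N, which matches the pin's preload. I'll press 2 mm and check.

```bash
python3 -m pendant '0 0 0 .002 0 0 0;0 0 0 .002 0 0 0;0 0 0 .002 0 0 0;0 0 0 .002 0 0 0;0 0 0 0 0 0 0;0 0 0 0 0 0 0;0 0 0 0 0 0 0;0 0 0 0 0 0 0;0 0 0 0 0 0 0;0 0 0 0 0 0 0'
```

```text
t: 17.55
ee_pos: [558.3, 82.8, 137.3]
tool_rot: [-0.0, 1.0, -0.026, 0.0]
ft_force: [-2.3, -1.1, 7.0]
width: -0.001
grasp_force: 3.7
```

```bash
python3 -m pendant '0 0 0 .0012 0 0 0;0 0 0 .0012 0 0 0;0 0 0 .0012 0 0 0;0 0 0 0 0 0 0;0 0 0 0 0 0 0;0 0 0 0 0 0 0;0 0 0 0 0 0 0;0 0 0 0 0 0 0;0 0 0 0 0 0 0;0 0 0 0 0 0 0'
```

```text
t: 18.55
ee_pos: [558.3, 82.8, 136.6]
tool_rot: [-0.0, 1.0, -0.026, 0.0]
ft_force: [-2.0, 0.2, 8.7]
width: 0.0
grasp_force: 4.1
```

```bash
python3 -m pendant '0 0 0 0 0 0 0;0 0 0 0 0 0 0;0 0 0 0 0 0 0;0 0 0 0 0 0 0;0 0 0 0 0 0 0;0 0 0 0 0 0 0;0 0 0 0 0 0 0;0 0 0 0 0 0 0;0 0 0 0 0 0 0;0 0 0 0 0 0 0'
```

```text
t: 19.55
ee_pos: [558.3, 82.8, 136.6]
tool_rot: [-0.0, 1.0, -0.026, 0.0]
ft_force: [-3.0, -1.0, 8.8]
width: 0.002
grasp_force: 4.1
```

The force of 8.7 N matches about 2.7 mm of travel. I'll nudge 0.2 mm for margin and hold longer, then lift.

```bash
python3 -m pendant '0 0 0 .0008 0 0 0;0 0 0 0 0 0 0;0 0 0 0 0 0 0;0 0 0 0 0 0 0;0 0 0 0 0 0 0;0 0 0 0 0 0 0;0 0 0 0 0 0 0;0 0 0 0 0 0 0;0 0 0 0 0 0 0;0 0 0 0 0 0 0'
python3 -m pendant '0 0 0 0 0 0 0;0 0 0 0 0 0 0;0 0 0 0 0 0 0;0 0 0 0 0 0 0;0 0 0 0 0 0 0;0 0 0 0 0 0 0;0 0 0 0 0 0 0;0 0 0 0 0 0 0;0 0 0 0 0 0 0;0 0 0 0 0 0 0'
python3 -m pendant '0 0 0 -.004 0 0 0;0 0 0 -.004 0 0 0;0 0 0 -.004 0 0 0;0 0 0 -.004 0 0 0;0 0 0 -.04 0 0 0;0 0 0 -.08 0 0 0;0 0 0 -.08 0 0 0;0 0 0 -.04 0 0 0;0 0 0 0 0 0 0;0 0 0 0 0 0 0'
python3 - <<'E'
from h import *
c,im=snap('wrist'); r,k=map(int,proj(c,[558,83,139]))
cv2.imwrite('pics/w7c.png',cv2.resize(im[r-30:r+30,k-40:k+40,::-1],None,fx=6,fy=6,interpolation=0))
E
```

```text
t: 20.55
ee_pos: [558.3, 82.8, 136.4]
tool_rot: [-0.0, 1.0, -0.026, 0.0]
ft_force: [-2.6, -0.3, 9.1]
width: -0.006
grasp_force: 4.2
t: 21.55
ee_pos: [558.3, 82.8, 136.4]
tool_rot: [-0.0, 1.0, -0.026, 0.0]
ft_force: [-2.1, 0.3, 8.1]
width: -0.0
grasp_force: 4.2
t: 22.55
ee_pos: [557.8, 82.8, 199.0]
tool_rot: [-0.0, 1.0, -0.026, -0.0]
ft_force: [-0.5, 0.2, 0.5]
width: 0.001
grasp_force: 0.0
```

View pics/w7c.png

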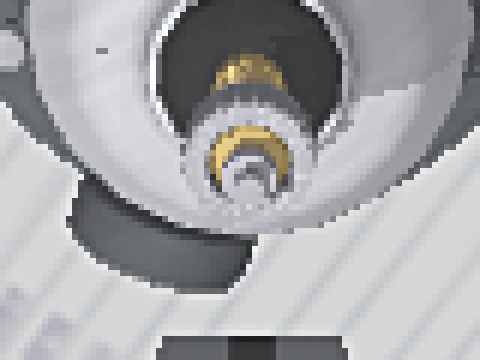

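The pin has sprung back above the unscrewed nut, and the gripper is clear. Handing in.

```bash
python3 -c "
from workcell import job
print(job.job_done())"
```

```text
the job is handed in; nothing more can be done
None
```

I handed the job in, with no verdict returned: the lock nut was turned about 3.5 rad by the gripper and left there; the freed tip was pressed about 2.5 to 3 mm at roughly 9 N for about 3 s, then let go and seen standing up again.

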